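Hang the sample plate on the two pins of the spectrometer stand

TASK

Clear the brown bottle away from in front of the grey rack, leaving it standing upright on the worktop, and take out the aluminium sample plate hidden behind it. Hang the plate by its two upper holes on the front part of the stand's two pins, let go of it there, then push it by its black boss along the pins, without gripping it, until it lies flush against the pin bar. Leave the other things on the worktop where they stand.

Things in the scene. Friction and masses are not known exactly. Their poses are not given: they have to be found in the camera images.
- plate: Loose aluminium sample plate, 8 mm thick (x), 110 mm wide (y), 70 mm high (z), 0.12 kg, upright in the rack's slot. Two through holes along x, 11.5 mm diameter, at y = +35 and -35 mm, z = 56 mm. A 26 mm round window at y = 0, z = 22 mm is not for hanging. Origin: centre of its underside, mid thickness; x normal to the plate, its +x side goes to the stand; z up.
- plate_tab (a point): Centre of the plate's blue grip tab, 81 mm above the plate's origin. The tab is 8 mm thick (x), 36 mm wide (y), 22 mm high (z, 70 to 92 mm above the plate's underside). Axes as the plate's. On the way from rack to stand keep the gripper and wrist clear of the tall black computer tower that stands between them, from x = 0.62 m backwards, y = -0.23 to +0.02 m in the room.
- plate_mid (a point): The point of the plate midway between the centres of its two hanging holes, mid thickness, 56 mm above the plate's origin. Axes as the plate's. On the front (-x) face, 2 mm below this point, sits a round black push boss, 16 mm diameter, its face 10 mm in front of mid thickness.
- rack: Fixed grey rack, foot x = -9 to 66, y = -65 to 65, 8 mm high. Its slot, 10.5 mm wide, centred on x = 0, along y, holds the plate's underside at z = 8 mm. Slot walls: front x = -9 to -5 mm, up to z = 30 mm; rear x = 5 to 17 mm, up to z = 42 mm; lift the plate 36 mm to clear them. Origin: on the worktop under the slot's middle; -x is its front, z up.
- bottle: Loose brown bottle with black cap, 52 mm diameter, 96 mm high (the cap, 45 mm diameter, from 79 mm up), 0.14 kg. It stands on the worktop close in front of the rack, its side about 7 mm before the plate's grip tab, so no finger fits between. It tips if pushed high up. Origin: centre of its underside.
- stand: Fixed stand. Foot x = -80 to 35, y = -90 to 90, 12 mm high; upright aluminium panel 170 mm wide, front face at x = 20 mm, top at z = 130 mm. A dark pin bar (see slot_mid) is clamped to its front. Plate fully home: mid thickness at x = 8 mm, flush on the bar. A finger behind the grip tab meets the panel before that. Origin: on the worktop; -x is its front, z up.
- slot_mid (a point): Middle of the stand's slot at x = 12, y = 0, z = 100 mm of the stand (its axes), level with the pin bar's front face. The rigid bar (130 mm long, 22 high) with two steel pins 70 mm apart along y, at this height, is clamped off this point: the middle between the pins is at y = -12 to +12 mm from here, given by NO reading; find it by touching the pins or by looking.
- slot_end (a point): Point 50 mm in front (-x) of slot_mid: the pins' tips lie level with it in x and z. Pins are horizontal, 8 mm diameter, 50 mm long, point to the stand's -x, and taper to 4 mm over the last 5.5 mm. A plate hung on them rests with its hole centres 1.7 mm below the pin axes; push it home on its black boss: pushed well above the pins it tilts and binds.
- beaker_50: Small glass beaker, 45 mm diameter, 58 mm high; bystander. Origin under its centre.
- dropper_oil: Brown dropper bottle with black cap, 30 mm diameter, 78 mm high; bystander. Origin under its centre.
- sample_pot: White pot with white lid, 37 mm diameter, 34 mm high; bystander. Origin under its centre.
- timer: White timer, 62 x 62 x 18 mm; bystander. Origin under its centre.
- tape_roll: Roll of tape, 68 mm diameter, 19 mm high; bystander. Origin under its centre.

How it is judged:
On the way, in this order (a step that is already met when the one before it is completed fails the run):
1. the bottle stands upright on the worktop, at least 50 mm from where it was, with the plate still in the rack (distance of bottle from where it was at the start of the episode above 0.05 m and angle between bottle's own z axis and vertical below 0.1 rad and height (world z) of bottle below 0.006 m and z of plate in the frame of rack below 0.03 m), for 0.2 s.
2. the plate hangs by both holes on the two pins, let go of, at least 8 mm short of home (x of plate_mid in the frame of stand between -0.045 and 0 m and y of plate_mid in the frame of stand between -0.018 and 0.018 m and z of plate_mid in the frame of stand between 0.092 and 0.105 m and contact force between plate and the fingers below 0.05 N and contact force between plate and rack below 0.05 N and linear speed of plate below 0.05 m/s), for 0.2 s.
At the end, for the whole second after the job is handed in: The plate hangs on both pins, upright and square to the stand (within 0.1 rad), its back within 3 mm of the pin bar, at rest; the bottle stands upright on the worktop at least 50 mm from where it was (x of plate_mid in the frame of stand between 0.005 and 0.012 m and y of plate_mid in the frame of stand between -0.018 and 0.018 m and z of plate_mid in the frame of stand between 0.092 and 0.105 m and angle between the x axis of plate and the x axis of stand, either way round below 0.1 rad and angle between each of plate, bottle's own z axis and vertical below 0.1 rad and linear speed of each of plate, bottle below 0.02 m/s and height (world z) of bottle below 0.006 m and distance of bottle from where it was at the start of the episode above 0.05 m); the robot touches nothing.
It fails at once if the bottle is tipped over (angle between bottle's own z axis and vertical above 0.6 rad).
It fails at once if a bystander is moved by more than 30 mm (distance of any of beaker_50, dropper_oil, sample_pot, timer, tape_roll from where it was at the start of the episode above 0.03 m).
It also fails if it takes over 72 s, if anything falls off the work surface, if the arm or the gripper's body presses on something with over 40 N, if the wrist force passes 120 N, or if a joint passes its speed limit or range.

ROBOT

A 7-joint arm with a two-finger parallel gripper is mounted at the origin on a cart in front of the work surface, level with it; the furniture and walls round the work are solid. World frame = base frame: x ahead of the robot, y to its left, z up, the work surface at z = 0. Lengths are in m, angles in rad, forces in N, time in s.
With the tool pointing down it reaches from about 0.4 to 0.875 m from the base axis. Payload 19.3 kg.
Tool frame: the origin (TCP) lies at the very end of the fingers, on their centre line; the grasp point (between the pads) lies robot.grasp_offset behind it (robot.grasp_offset is the distance from the TCP to the grasp point, in m); z points along the fingers, y is the line along which they close (so a half turn about z gives the same grasp; the last joint's range is limited). The gripper opens to 85 mm and grips with 20 to 120 N. Pads are 22 mm wide; open, the fingers measure 114 mm over their backs; the gripper's body (76 mm by 85 mm) begins 54 mm behind the grasp point. The pads swing forward as they close: fully open they stand 13 mm farther back than shut.
Start: joints at [1.176, 0.521, -0.036, 1.599, 0.021, 1.021, -0.113], TCP at [0.199, -0.592, 0.231] pointing down, gripper open.
Joint ranges: [-2.91, 2.91], [-0.3, 2.13], [-1.5, 1.42], [0.17, 2.43], [-1.26, 4.41], [0.16, 1.93], [-2.52, 2.52]. Speed limits (rad/s): [1.89, 1.89, 2.39, 2.39, 3.01, 3.01, 3.01].

INTERFACE

Orientations are given as a 3x3 rotation matrix whose columns are the frame's x, y, z axes.
In Python, from station import robot gives the robot as it stands.
- The arm moves only by the tool send_rows, never from a script. Its argument "increments" is a list of rows, each a list of 6 numbers: the shift along the tool's x, y, z in mm, then the turn, a rotation vector about the tool's x, y, z in degrees. In form: [[tx, ty, tz, wx, wy, wz], ...]. A call has 1 to 12 rows; each row is the pose to reach, as a shift and turn from the pose commanded when the call began, along the tool's axes at that moment; what a row does not reach only later rows make up. A row lasts 1/8 s, in which the tool goes at most 62.5 mm and 10.7 degrees, less where a joint would pass 70% of its speed; a pose out of reach is approached as far as the arm can. A call with a gripper value outside its range is refused whole. "gripper" is the opening in per cent of the stroke, from 0 (shut) to 100 (fully open), set as the call begins (left out, the last holds). The fingers move at their own pace and stop on an object; the grip force is fixed at half the most. Time passes only in rows, so rows that repeat a pose let the fingers close. It gives the time, the measured TCP pose, the force, the opening and the grip force at its end, in the units of the state.
- robot.get_obs(): the state, without advancing time (a new reading comes with each control period).
- robot.camera(name): name is "scene" or "top" or "wrist"; returns a dict with "pixels" (400x640x3 uint8, blue, green, red), "mtx" (3x3 intrinsics, pixels), "R" (3x3) and "t" (3): a world point X has camera coordinates R X + t. Camera axes: x right, y down, z forward; pixel columns grow to the right and rows downward; lengths in m; the calibration is good to about 2 mm. A picture is of the moment at which its call begins. There is no depth.
- robot.close_job(): hands the job in; it is judged then, once.
The state is a dict: "time_s": time; "qpos": joint angles; "joint_velocities": joint speeds; "joint_efforts": joint torques, N m; "position": TCP position; "ee_rot": TCP orientation; "force": force on the tool from outside, world axes, zero at the start; "torque": the same for the moment, N m; "grip_width": finger opening in m; "grasp_force": force on a finger pad.
Only numpy, scipy, OpenCV 4.12 (cv2) and the standard library are available. Lean on these libraries where they do the work, as an engineer would, in place of code of your own. Each camera call takes 0.05 s, during which the arm holds its last target. There are 200 camera calls.

## Working session

There is one attempt and no reset: what is moved stays moved. The work goes in short steps, Python scripts to look and compute and a tool call to move; the robot and the scene stay as the last step left them, time stands still between calls to the robot, and variables do not carry over. Pictures are saved under pics/ and viewed, at most 13 in all, crops included, and the job is handed in when it is done.

Besides the shell and the picture viewer there is one more tool, called as a command line: name --pt "numbers of a row" for each row, then --argument value for the rest. send_rows: Moves the arm, as the interface text tells. Its arguments: {"type":"object","properties":{"increments":{"type":"array"},"gripper":{"type":"number"}},"required":["increments"]}

```bash
mkdir -p pics; ls
cat > h.py <<'E'
import numpy as np, cv2
from station import robot
def snap(name,fn):
    c=robot.camera(name); cv2.imwrite('pics/'+fn+'.png',c['pixels']); np.savez('pics/'+fn,**{k:np.array(c[k]) for k in('mtx','R','t','pixels')}); return c
def load(fn): return np.load('pics/'+fn+'.npz')
def ray(c,uv):
    d=np.linalg.inv(c['mtx'])@[uv[0],uv[1],1]; R=c['R']; o=-R.T@c['t']; d=R.T@d; return o,d/np.linalg.norm(d)
def atz(c,uv,z):
    o,d=ray(c,uv); return o+d*(z-o[2])/d[2]
def tri(obs):
    A=0;b=0
    for c,uv in obs:
        o,d=ray(c,uv);P=np.eye(3)-np.outer(d,d);A=A+P;b=b+P@o
    return np.linalg.solve(A,b)
def proj(c,X):
    p=c['mtx']@(c['R']@np.array(X)+c['t']); return p[:2]/p[2]
E
python3 - <<'E'
from h import *
a=snap('scene','s0');b=snap('top','t0')
o=robot.get_obs();print(o['time_s'],o['position'],o['ee_rot'],robot.grasp_offset)
for c in(a,b):print(c['mtx'],-c['R'].T@c['t'],c['R'])
E
```

```text
pics
0.1 [ 0.19929042 -0.59205885  0.23079799] [[ 9.47730796e-01  3.19070790e-01 -4.10953951e-04]
 [ 3.19071041e-01 -9.47730349e-01  9.25108469e-04]
 [-9.42984416e-05 -1.00787729e-03 -9.99999488e-01]] 0.0187
[[515.4252343    0.         323.92057426]
 [  0.         515.4252343  200.49699775]
 [  0.           0.           1.        ]] [-0.23113444  0.39457031  1.12258226] [[-0.45596846 -0.88995573 -0.00845942]
 [-0.68217753  0.3555864  -0.63889915]
 [ 0.57160001 -0.28554703 -0.76924399]]
[[378.81645704   0.         318.72835073]
 [  0.         378.81645704 197.53982134]
 [  0.           0.           1.        ]] [0.33540714 0.0300559  1.33877036] [[ 0.00113698 -0.99972859  0.02326928]
 [-0.98627482 -0.00496302 -0.16503741]
 [ 0.1651081  -0.02276226 -0.98601278]]
```

View pics/s0.png

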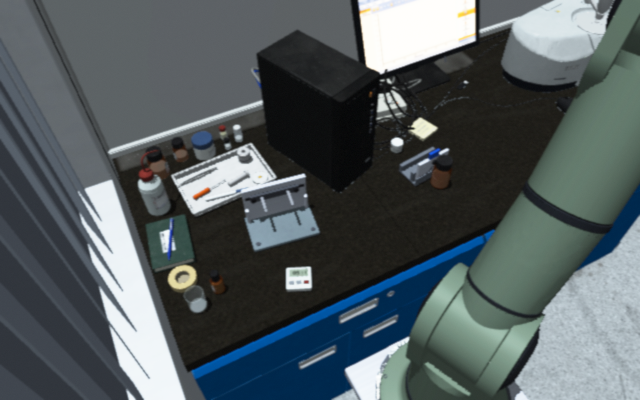

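View pics/t0.png

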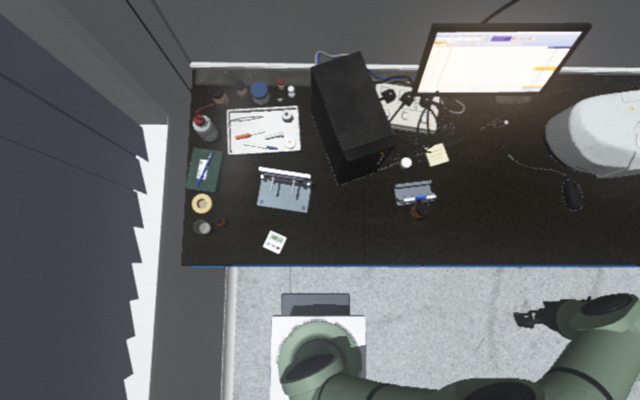

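The scene picture shows the rack at about (425,165), with the bottle in front at (441,170) and the stand at (280,212). In the top picture the rack is at (414,192), the bottle at (419,211) and the stand at (285,190). I'll enlarge both in one composite.

Run:
```python
from h import *
a=load('s0')['pixels'];b=load('t0')['pixels']
f=lambda im,x,y,w,h:cv2.resize(im[y:y+h,x:x+w],(400,300),interpolation=cv2.INTER_CUBIC)
im=np.vstack([np.hstack([f(a,390,135,80,60),f(a,230,165,100,75+15)]),np.hstack([f(b,380,170,80,60),f(b,245,155,80,60)])])
cv2.imwrite('pics/c0.png',im)
```

```text
(no output)
```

View pics/c0.png

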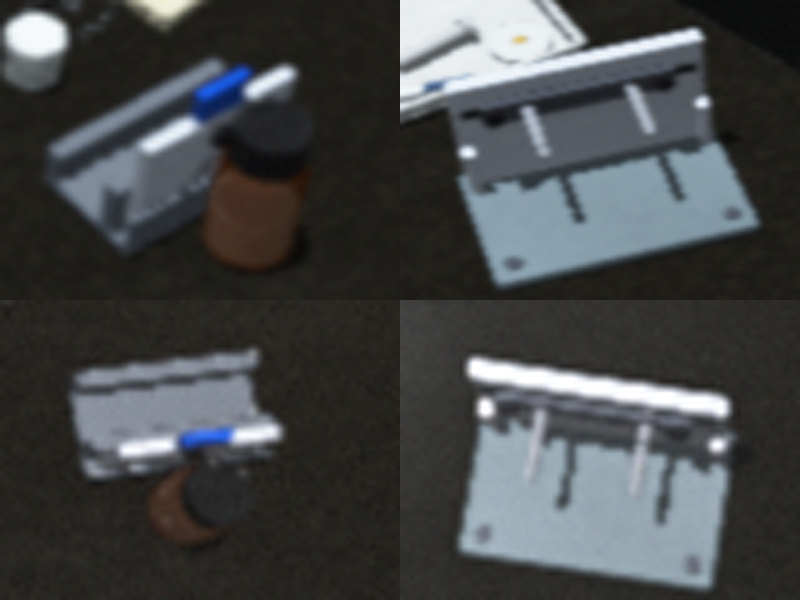

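Run:
```python
from h import *
s=load('s0');t=load('t0')
S1=lambda u,v:(s,(390+u/5,135+v/5));S2=lambda u,v:(s,(230+(u-400)/4,165+v/3.333))
T1=lambda u,v:(t,(380+u/5,170+(v-300)/5));T2=lambda u,v:(t,(245+(u-400)/5,155+(v-300)/5))
P=lambda n,*o:print(n,tri(o).round(4))
P('cap',S1(274,118),T1(218,487))
P('tabtop',S1(225,82),T1(206,434))
P('tip L',S2(545,154),T2(531,480));P('tip R',S2(650,130),T2(635,493))
P('root L',S2(527,110),T2(541,412));P('root R',S2(632,88),T2(645,428))
P('panel topL',S2(447,95),T2(470,362));P('panel topR',S2(703,34),T2(727,402))
P('plate end R',S1(292,72),T1(279,430));P('plate end L',S1(145,147),T1(120,450))
for n,q in(('footfrontL',(460,550)),('footfrontR',(712,588))):print(n,atz(*T2(*q),.012))
for n,q in(('rackfrontL',(90,477)),('rackrearL',(75,375)),('rackrearR',(255,357))):print(n,atz(*T1(*q),.03))
for n,q,z in(('timer',(273,241),.018),('pot',(406,162),.034),('tower near corner',(342,184),0)):print(n,atz(t,q,z))
print(proj(t,[.62,.02,0]),proj(t,[.62,-.23,0]))
```

```text
cap [ 0.5108 -0.3494  0.0976]
tabtop [ 0.547  -0.3427  0.0968]
tip L [0.5646 0.16   0.0997]
tip R [0.5563 0.0908 0.0986]
root L [0.6104 0.1538 0.1001]
root R [0.5998 0.0842 0.0998]
panel topL [0.6403 0.1984 0.1117]
panel topR [0.6116 0.0279 0.1231]
plate end R [ 0.5546 -0.4002  0.0716]
plate end L [ 0.5395 -0.2885  0.0774]
footfrontL [0.52980202 0.21716475 0.012     ]
footfrontR [0.50353111 0.03932194 0.012     ]
rackfrontL [ 0.52799582 -0.27843081  0.03      ]
rackrearL [ 0.60093304 -0.27020548  0.03      ]
rackrearR [ 0.61473013 -0.3992226   0.03      ]
timer [0.40332177 0.15764247 0.018     ]
pot [ 0.68405177 -0.31144209  0.034     ]
tower near corner [ 0.60958079 -0.08485107  0.        ]
[312.97225534 181.00207753] [381.95581441 181.412964  ]
```

send_rows --pt "373 -131 40 0 0 11.7" --pt "373 -131 40 0 0 11.7" --pt "373 -131 40 0 0 11.7" --pt "373 -131 40 0 0 11.7" --pt "373 -131 40 0 0 11.7" --pt "373 -131 40 0 0 11.7" --pt "373 -131 40 0 0 11.7" --pt "373 -131 40 0 0 11.7" --pt "373 -131 40 0 0 11.7" --pt "373 -131 40 0 0 11.7" --pt "373 -131 40 0 0 11.7" --gripper 100

```text
time_s: 1.48
position: [0.5105, -0.3499, 0.1915]
ee_rot: [[0.993, 0.119, 0.0], [0.119, -0.993, -0.0], [0.0, 0.0, -1.0]]
force: [-1.3, -0.6, 0.1]
grip_width: 0.0852
grasp_force: 0.0
```

Run:
```python
from h import *
c=snap('wrist','w1');o=robot.get_obs();print(o['time_s'],o['position'],o['ee_rot'].round(3) if hasattr(o['ee_rot'],'round') else o['ee_rot'],o['qpos'])
print(c['mtx'],-c['R'].T@c['t'],c['R'].round(3))
for n,X in(('cap',[.5108,-.3494,.096]),('tab',[.547,-.3427,.1])):print(n,proj(c,X))
```

```text
1.525 [ 0.51068216 -0.34973837  0.19144547] [[ 0.993  0.119  0.   ]
 [ 0.119 -0.993 -0.   ]
 [ 0.     0.    -1.   ]] [ 0.53544313  0.55405809 -0.04514228  1.65540539  0.02970382  0.93263611
 -0.97190723]
[[345.33337535   0.         315.80166322]
 [  0.         345.33337535 197.84643816]
 [  0.           0.           1.        ]] [ 0.58400508 -0.34130102  0.33363615] [[ 0.119 -0.993 -0.001]
 [-0.949 -0.114  0.295]
 [-0.293 -0.034 -0.956]]
cap [315.09884935 198.36655403]
tab [311.57699006 148.35482026]
```

View pics/w1.png

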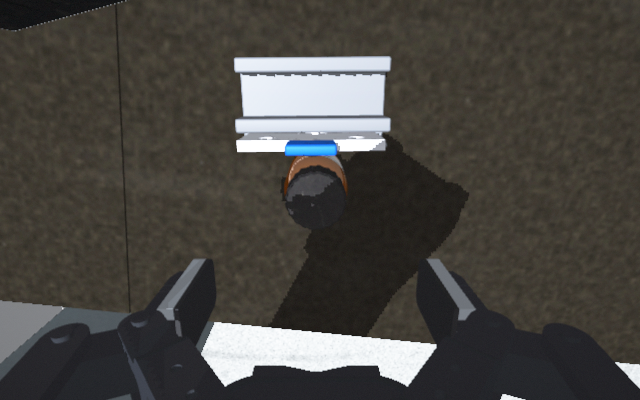

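The wrist picture shows the cap centre at (315,200) and the tab top at (311,147), as predicted. The plate edges run level, so its yaw equals the tool's, 6.8°. I'll grasp the bottle now.

send_rows --pt "0 0 50 0 0 0" --pt "0 0 100 0 0 0" --pt "0 0 130 0 0 0" --pt "0 0 145 0 0 0" --pt "0 0 145 0 0 0" --pt "0 0 145 0 0 0"

```text
time_s: 2.28
position: [0.5118, -0.3496, 0.0476]
ee_rot: [[0.993, 0.12, 0.002], [0.12, -0.993, -0.001], [0.001, 0.001, -1.0]]
force: [-0.5, 0.1, 1.1]
grip_width: 0.0853
grasp_force: 0.0
```

send_rows --pt "0 0 0 0 0 0" --pt "0 0 0 0 0 0" --pt "0 0 0 0 0 0" --pt "0 0 0 0 0 0" --pt "0 0 0 0 0 0" --pt "0 0 0 0 0 0" --pt "0 0 0 0 0 0" --pt "0 0 0 0 0 0" --gripper 0

```text
time_s: 3.28
position: [0.5115, -0.3494, 0.0473]
ee_rot: [[0.993, 0.12, 0.001], [0.12, -0.993, -0.001], [0.001, 0.001, -1.0]]
force: [-2.1, 1.8, 9.9]
grip_width: 0.0506
grasp_force: 60.8
```

send_rows --pt "0 0 -10 0 0 0" --pt "0 0 -25 0 0 0" --pt "-20 0 -25 0 0 0" --pt "-50 20 -25 0 0 0" --pt "-80 60 -25 0 0 0" --pt "-80 110 -25 0 0 0" --pt "-80 140 -25 0 0 0" --pt "-80 140 -25 0 0 0" --pt "-80 140 -10 0 0 0" --pt "-80 140 -2 0 0 0" --pt "-80 140 0.5 0 0 0" --pt "-80 140 0.5 0 0 0"

```text
time_s: 4.78
position: [0.4488, -0.4967, 0.0465]
ee_rot: [[0.993, 0.121, -0.0], [0.121, -0.993, 0.001], [-0.0, -0.001, -1.0]]
force: [-4.5, 8.0, 17.7]
grip_width: 0.051
grasp_force: 66.5
```

send_rows --pt "0 0 0 0 0 0" --pt "0 0 0 0 0 0" --pt "0 0 0 0 0 0" --pt "0 0 0 0 0 0" --pt "0 0 0 0 0 0" --pt "0 0 0 0 0 0" --pt "0 0 -30 0 0 0" --pt "0 0 -80 0 0 0" --pt "0 0 -130 0 0 0" --pt "0 0 -150 0 0 0" --pt "0 0 -150 0 0 0" --gripper 100

```text
time_s: 6.15
position: [0.449, -0.4983, 0.1975]
ee_rot: [[0.993, 0.12, 0.002], [0.12, -0.993, -0.002], [0.002, 0.002, -1.0]]
force: [-0.8, -0.2, -1.4]
grip_width: 0.0855
grasp_force: 0.0
```

send_rows --pt "116 -143 -5 0 0 -90" --pt "116 -143 -5 0 0 -90" --pt "116 -143 -5 0 0 -90" --pt "116 -143 -5 0 0 -90" --pt "116 -143 -5 0 0 -90" --pt "116 -143 -5 0 0 -90" --pt "116 -143 -5 0 0 -90" --pt "116 -143 -5 0 0 -90" --pt "116 -143 -5 0 0 -90" --pt "116 -143 -5 0 0 -90" --pt "116 -143 -5 0 0 -90"

```text
time_s: 7.52
position: [0.5463, -0.3418, 0.2002]
ee_rot: [[-0.118, 0.993, -0.001], [0.993, 0.118, 0.0], [0.001, -0.001, -1.0]]
force: [0.0, -0.4, 0.3]
grip_width: 0.0856
grasp_force: 0.0
```

Run:
```python
from h import *
c=snap('wrist','w2');snap('scene','s2');o=robot.get_obs();print(o['time_s'],o['position'],o['ee_rot'],o['qpos'])
print(-c['R'].T@c['t'])
for n,X in(('tab',[.547,-.3427,.1]),('bottle',[.449,-.498,.096])):print(n,proj(c,X),proj(load('s2'),X))
s=load('s2')['pixels']
w=c['pixels'].copy(); w[:180,:240]=cv2.resize(s[140:230,390:510],(240,180))
cv2.imwrite('pics/w2v.png',w)
```

```text
7.625 [ 0.54648749 -0.34170763  0.20051293] [[-1.19251178e-01  9.92864074e-01 -2.93550708e-04]
 [ 9.92864093e-01  1.19251237e-01  1.89892257e-04]
 [ 2.23543485e-04 -2.68811082e-04 -9.99999939e-01]] [ 0.76333264  0.61781128 -0.45841679  1.5579371   0.30223068  1.03719238
  0.34305086]
[ 0.53635611 -0.26748623  0.34239431]
tab [318.28723855 199.94708748] [434.72639664 150.57376588]
bottle [184.62816643 355.36136498] [501.17208793 155.37586562]
```

View pics/w2v.png

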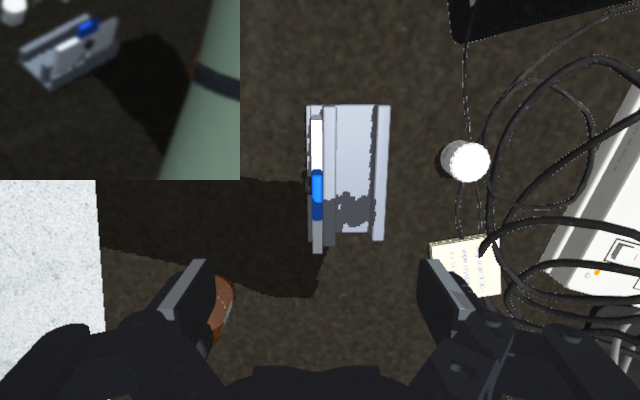

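The wrist view puts the tab centre at (317,195), within a few mm of the estimate. The bottle shows at (222,310) behind the left finger. I'll descend and grip the tab.

send_rows --pt "1 0.5 50 0 0 0" --pt "1 0.5 90 0 0 0" --pt "1 0.5 115 0 0 0" --pt "1 0.5 124 0 0 0" --pt "1 0.5 124 0 0 0"

```text
time_s: 8.25
position: [0.547, -0.3407, 0.077]
ee_rot: [[-0.12, 0.993, -0.0], [0.993, 0.12, 0.0], [0.0, -0.0, -1.0]]
force: [0.6, 0.8, -0.2]
grip_width: 0.085
grasp_force: 0.0
```

send_rows --pt "0 0 0 0 0 0" --pt "0 0 0 0 0 0" --pt "0 0 0 0 0 0" --pt "0 0 0 0 0 0" --pt "0 0 0 0 0 0" --pt "0 0 0 0 0 0" --pt "0 0 0 0 0 0" --pt "0 0 0 0 0 0" --pt "0 0 0 0 0 0" --pt "0 0 0 0 0 0" --gripper 0

```text
time_s: 9.5
position: [0.5471, -0.3409, 0.0771]
ee_rot: [[-0.12, 0.993, 0.001], [0.993, 0.12, -0.0], [-0.0, 0.0, -1.0]]
force: [-0.8, 0.5, 6.2]
grip_width: 0.0065
grasp_force: 59.7
```

send_rows --pt "0 0 -25 0 0 0" --pt "0 0 -60 0 0 0" --pt "0 0 -100 0 0 0" --pt "0 -50 -103 0 0 0" --pt "0 -100 -103 0 0 0" --pt "50 -93 -103 0 0 3" --pt "110 -86 -103 0 0 6" --pt "170 -79 -103 0 0 9" --pt "230 -72 -103 0 0 12" --pt "290 -65 -103 0 0 15" --pt "350 -57 -103 0 0 15" --pt "410 -49 -103 0 0 15"

```text
time_s: 11.0
position: [0.4486, 0.0621, 0.1799]
ee_rot: [[0.141, 0.99, 0.0], [0.99, -0.141, -0.0], [-0.0, 0.0, -1.0]]
force: [1.2, -0.4, -2.4]
grip_width: 0.0066
grasp_force: 59.1
```

send_rows --pt "30 0 0 0 0 0" --pt "60 -8 0 0 0 0" --pt "74 -9 0 0 0 0" --pt "74 -9 0 0 0 0" --pt "74 -9 0 0 0 0" --pt "74 -9 0 0 0 0"

```text
time_s: 11.75
position: [0.4506, 0.1338, 0.1798]
ee_rot: [[0.142, 0.99, -0.0], [0.99, -0.142, -0.0], [-0.0, 0.0, -1.0]]
force: [-0.1, -0.1, -0.5]
grip_width: 0.0067
grasp_force: 59.1
```

Run:
```python
from h import *
c=snap('wrist','w3');s=snap('scene','s3');t=snap('top','t3');o=robot.get_obs();print(o['time_s'],o['position'],o['ee_rot'],o['grip_width'],o['force'])
for n,X in(('tipL',[.5646,.16,.1]),('tipR',[.5563,.0908,.1])):print(n,proj(c,X),proj(s,X),proj(t,X))
a=cv2.resize(s['pixels'][140:260,220:380],(400,300),interpolation=cv2.INTER_CUBIC)
b=cv2.resize(t['pixels'][145:235,235:355],(400,300),interpolation=cv2.INTER_CUBIC)
w=cv2.resize(c['pixels'],(400,250))
im=np.zeros((600,800,3),np.uint8);im[:300,:400]=a;im[:300,400:]=b
im[300:,:480]=cv2.resize(c['pixels'],(480,300));cv2.imwrite('pics/v3.png',im)
```

```text
11.9 [0.45054849 0.13434156 0.17982416] [[ 1.41630930e-01  9.89919530e-01  5.89125298e-05]
 [ 9.89919529e-01 -1.41630925e-01 -8.16167454e-05]
 [-7.24501742e-05  6.98781193e-05 -9.99999995e-01]] 0.006692033012914884 [ 0.27930173 -0.43390899 -1.00757694]
tipL [487.65124662 144.61814135] [266.63527871 211.16633921] [270.9443144 190.8312654]
tipR [475.45146346 244.10062957] [292.74367486 203.66726017] [291.80585581 193.40381995]
```

View pics/v3.png

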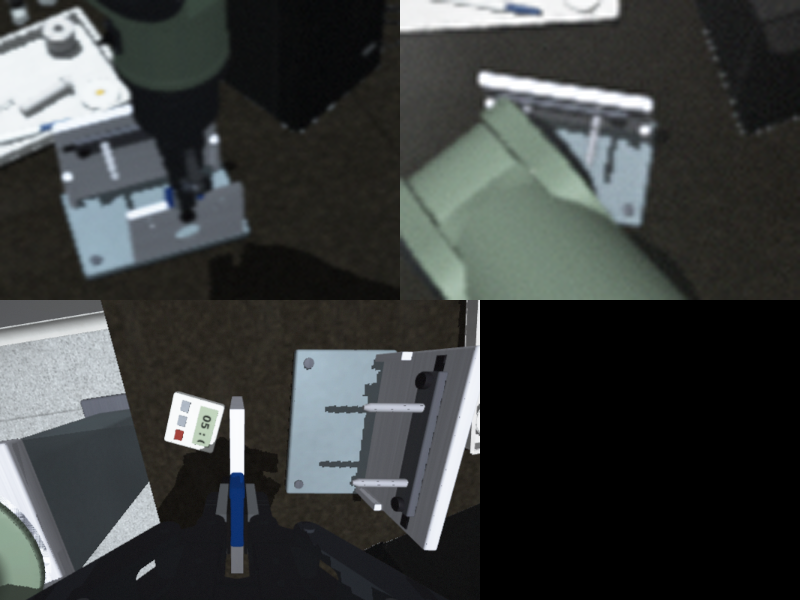

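The wrist view shows both pins, with tips at about (487,144) and (471,244) full scale, level with the tool's y. The plate is at column 316. I'll enlarge it for the lateral fit.

Run:
```python
from h import *
w=load('w3')['pixels']
a=cv2.resize(w[120:395,270:360],(196,600),interpolation=cv2.INTER_CUBIC) # 2.18
b=cv2.resize(w[130:260,460:580],(554,600),interpolation=cv2.INTER_CUBIC) # 4.615
im=np.hstack([a,np.zeros((600,6,3),np.uint8),b]);cv2.imwrite('pics/v4.png',im)
for x in(313,316):print(x,[(y,w[y,x].tolist()) for y in list(range(124,140))+list(range(226,236))+list(range(324,334))+list(range(355,372))])
```

```text
313 [(124, [35, 42, 46]), (125, [36, 43, 46]), (126, [36, 43, 47]), (127, [35, 42, 44]), (128, [90, 87, 87]), (129, [124, 117, 115]), (130, [132, 124, 122]), (131, [130, 122, 120]), (132, [130, 122, 120]), (133, [129, 122, 120]), (134, [129, 121, 119]), (135, [130, 123, 120]), (136, [131, 124, 121]), (137, [130, 122, 121]), (138, [130, 122, 120]), (139, [129, 122, 118]), (226, [253, 251, 250]), (227, [253, 251, 249]), (228, [253, 251, 249]), (229, [238, 220, 209]), (230, [160, 113, 93]), (231, [117, 53, 14]), (232, [120, 54, 14]), (233, [119, 53, 15]), (234, [119, 53, 15]), (235, [110, 50, 16]), (324, [109, 49, 15]), (325, [109, 48, 15]), (326, [109, 49, 16]), (327, [106, 47, 13]), (328, [106, 59, 34]), (329, [115, 100, 94]), (330, [118, 113, 111]), (331, [119, 113, 110]), (332, [119, 112, 111]), (333, [119, 112, 110]), (355, [117, 110, 108]), (356, [118, 111, 109]), (357, [116, 110, 108]), (358, [117, 110, 109]), (359, [116, 110, 107]), (360, [117, 110, 107]), (361, [117, 111, 108]), (362, [116, 110, 106]), (363, [117, 111, 107]), (364, [75, 74, 72]), (365, [34, 42, 46]), (366, [32,
[... 629 characters left out ...]
, (232, [120, 53, 17]), (233, [119, 52, 13]), (234, [110, 50, 17]), (235, [99, 45, 14]), (324, [110, 49, 15]), (325, [108, 49, 10]), (326, [108, 48, 12]), (327, [108, 49, 19]), (328, [105, 57, 31]), (329, [115, 98, 94]), (330, [118, 112, 110]), (331, [119, 112, 110]), (332, [118, 111, 110]), (333, [119, 111, 110]), (355, [116, 110, 107]), (356, [113, 107, 105]), (357, [116, 109, 107]), (358, [116, 109, 107]), (359, [115, 108, 105]), (360, [115, 108, 107]), (361, [115, 109, 106]), (362, [115, 109, 107]), (363, [115, 109, 106]), (364, [74, 72, 72]), (365, [37, 44, 46]), (366, [38, 43, 47]), (367, [34, 42, 45]), (368, [36, 44, 46]), (369, [34, 42, 44]), (370, [29, 37, 41]), (371, [29, 32, 35])]
```

View pics/v4.png

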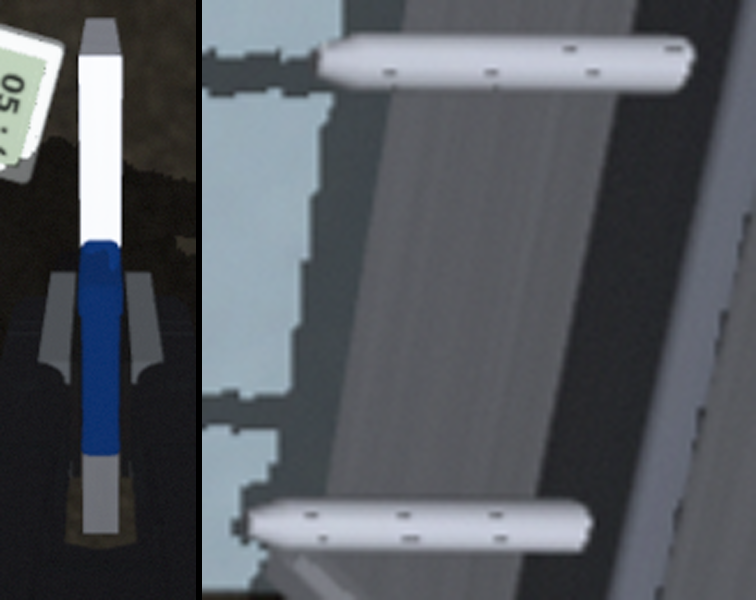

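Run:
```python
from h import *
c=load('w3');R=np.array([[.1416,.9899,0],[.9899,-.1416,0],[0,0,-1]]);p=np.array([.45055,.13434,.17982])
for zz in(.098,.1,.102):
  print(zz,*[((atz(c,q,zz)-p)@R*1000).round(1) for q in((485.1,143.4),(565.7,143.4),(470,243.8),(544,244))])
for dz in(-.001,.0009,.003):print('plate ends',*[((atz(c,q,p[2]+dz)-p)@R*1000).round(1) for q in((316,145.2),(316,364.3))])
s=load('s0');S2=lambda u,v:(s,(230+(u-400)/4,165+v/3.333))
print(tri([(c,(485.1,143.4)),S2(545,154)]),tri([(c,(470,243.8)),S2(650,130)]))
```

```text
0.098 [ 42.  108.5  81.8] [ 42.  160.6  81.8] [-28.8 108.   81.8] [-29.  160.3  81.8]
0.1 [ 42.3 107.5  79.8] [ 42.3 159.2  79.8] [-27.9 107.   79.8] [-28.1 158.9  79.8]
0.102 [ 42.6 106.5  77.8] [ 42.6 157.7  77.8] [-27.  106.   77.8] [-27.2 157.4  77.8]
plate ends [53.  -0.9  1. ] [-58.5  -1.    1. ]
plate ends [53.2 -0.9 -0.9] [-56.7  -1.   -0.9]
plate ends [53.6 -0.9 -3. ] [-54.8  -1.   -3. ]
[0.56009803 0.16233659 0.10621696] [0.5504384  0.09411916 0.10598827]
```

send_rows --pt "9 20 30 0 0 0" --pt "9 40 60 0 0 0" --pt "9 60 66.7 0 0 0" --pt "9 80 66.7 0 0 0" --pt "9 92 66.7 0 0 0" --pt "9 98 66.7 0 0 0" --pt "9 98 66.7 0 0 0" --pt "9 98 66.7 0 0 0"

```text
time_s: 12.9
position: [0.5483, 0.1301, 0.1132]
ee_rot: [[0.14, 0.99, -0.0], [0.99, -0.14, -0.0], [-0.0, -0.0, -1.0]]
force: [-0.8, -0.4, -1.7]
grip_width: 0.0069
grasp_force: 59.1
```

Run:
```python
from h import *
c=snap('wrist','w5');o=robot.get_obs();print(o['time_s'],o['position'],o['force'])
w=c['pixels']
cv2.imwrite('pics/v5.png',cv2.resize(w[90:390,200:460],(693,800))[:600] if 0 else cv2.resize(w[90:390,220:480],(520,600),interpolation=cv2.INTER_CUBIC))
```

```text
12.95 [0.54832779 0.13011114 0.11324919] [ 0.49415938 -0.37373134 -0.84591328]
```

View pics/v5.png

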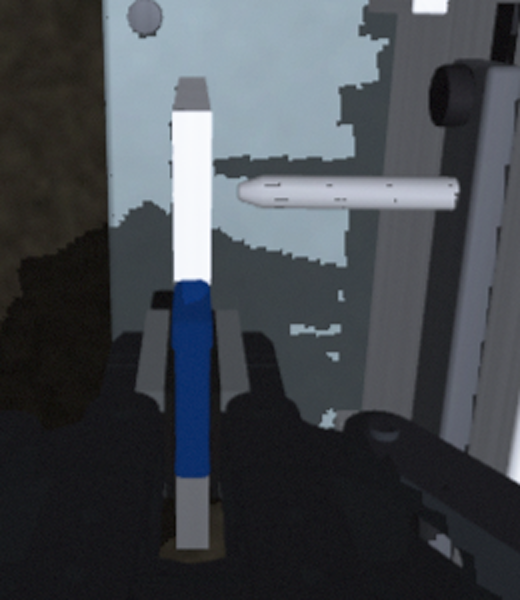

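The left pin's tip is just ahead of the plate at (339,186) full scale. I'll check its lateral offset.

Run:
```python
from h import *
c=load('w5');R=np.array([[.1405,.99,0],[.99,-.1405,0],[0,0,-1]]);p=np.array([.54833,.13011,.11325])
for zz in(.099,.1,.101):print(((atz(c,(339,186),zz)-p)@R*1000).round(1),((atz(c,(448,186),zz)-p)@R*1000).round(1))
print(*[((atz(c,q,p[2]+.0009)-p)@R*1000).round(1) for q in((316,90+110/2),(316,90+548/2))])
```

```text
[32.4  9.7 14.2] [32.4 60.8 14.2]
[32.7  9.6 13.2] [32.7 60.4 13.2]
[32.9  9.5 12.2] [32.9 60.  12.2]
[53.8 -1.1 -0.9] [-56.   -1.1  -0.9]
```

send_rows --pt "-0.5 3 0 0 0 0" --pt "-0.5 7 0 0 0 0" --pt "-0.5 11 0 0 0 0" --pt "-0.5 14 0 0 0 0" --pt "-0.5 16 0 0 0 0"

```text
time_s: 13.58
position: [0.5647, 0.1272, 0.1131]
ee_rot: [[0.141, 0.99, -0.0], [0.99, -0.141, 0.0], [0.0, -0.0, -1.0]]
force: [-0.4, 0.6, -2.0]
grip_width: 0.0063
grasp_force: 59.1
```

send_rows --pt "0 3 0 0 0 0" --pt "0 6 0 0 0 0" --pt "0 10 0 0 0 0" --pt "0 10 0.8 0 0 0" --pt "0 10 1.5 0 0 0" --pt "0 10 1.5 0 0 0"

```text
time_s: 14.32
position: [0.5742, 0.1258, 0.1115]
ee_rot: [[0.141, 0.99, -0.0], [0.99, -0.141, -0.0], [-0.0, -0.0, -1.0]]
force: [-0.4, 0.3, -1.8]
grip_width: 0.0066
grasp_force: 59.1
```

send_rows --pt "0 0 0.5 0 0 0" --pt "0 0 0.5 0 0 0" --pt "0 0 0.5 0 0 0"

```text
time_s: 14.7
position: [0.5744, 0.1259, 0.1112]
ee_rot: [[0.141, 0.99, 0.0], [0.99, -0.141, 0.0], [0.0, 0.0, -1.0]]
force: [-1.2, -0.3, 1.8]
grip_width: 0.0071
grasp_force: 59.6
```

send_rows --pt "0 0 0.5 0 0 0" --pt "0 0 0.7 0 0 0" --pt "0 0 0.7 0 0 0"

```text
time_s: 15.08
position: [0.5744, 0.1259, 0.1111]
ee_rot: [[0.141, 0.99, 0.0], [0.99, -0.141, -0.0], [-0.0, 0.0, -1.0]]
force: [-5.4, -1.1, 12.7]
grip_width: 0.0066
grasp_force: 61.3
```

Contact is felt, so the plate rests on the pins. I'll open slightly, rise and look.

send_rows --pt "0 0 -0.5 0 0 0" --pt "0 0 -0.5 0 0 0" --pt "0 0 -0.5 0 0 0" --pt "0 0 -0.5 0 0 0" --pt "0 0 -0.5 0 0 0" --gripper 22

```text
time_s: 15.7
position: [0.5744, 0.1258, 0.1109]
ee_rot: [[0.141, 0.99, -0.0], [0.99, -0.141, 0.0], [0.0, -0.0, -1.0]]
force: [-0.7, -0.5, -0.6]
grip_width: 0.0185
grasp_force: 0.0
```

send_rows --pt "0 0 -15 0 0 0" --pt "0 0 -35 0 0 0" --pt "0 0 -70 0 0 0" --pt "0 -50 -100 0 0 0" --pt "0 -100 -110 0 0 0" --pt "0 -125 -110 0 0 0" --pt "0 -125 -110 0 0 0" --pt "0 -125 -110 0 0 0"

```text
time_s: 16.7
position: [0.4514, 0.1434, 0.2215]
ee_rot: [[0.141, 0.99, 0.001], [0.99, -0.141, 0.0], [0.0, 0.001, -1.0]]
force: [-0.0, 0.8, -0.2]
grip_width: 0.0186
grasp_force: 0.0
```

Run:
```python
from h import *
c=snap('wrist','w6');s=snap('scene','s6');o=robot.get_obs();print(o['time_s'],o['position'],o['force'],o['grip_width'])
im=np.zeros((600,800,3),np.uint8);im[:400,:640]=c['pixels'];im[400:,:300]=cv2.resize(s['pixels'][150:250,220:370],(300,200));cv2.imwrite('pics/v6.png',im)
```

```text
16.8 [0.45129549 0.1433683  0.2209865 ] [-0.033668    0.04500507 -0.54454477] 0.018935603016399735
```

View pics/v6.png

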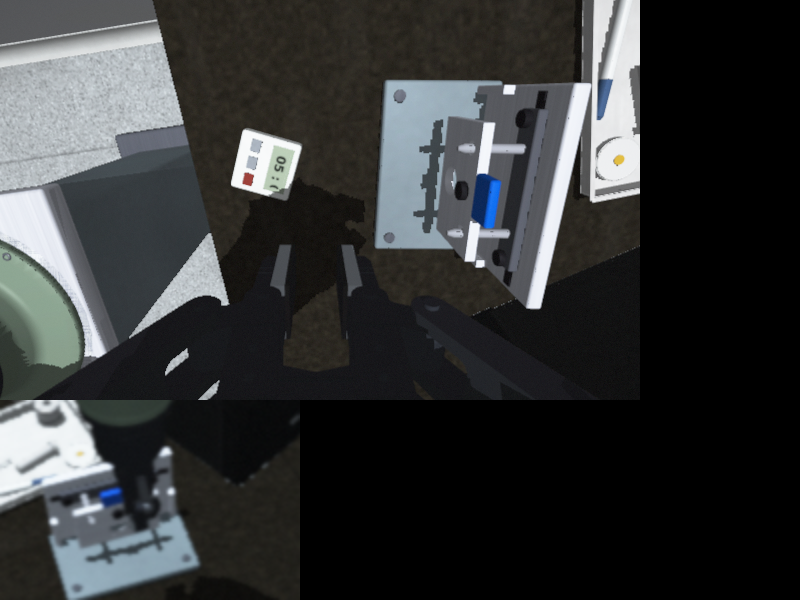

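The plate hangs with both pins through its holes. The boss is at (461,190) and the fingers are clear. Next I'll shut the fingers, tilt so the tips lead, and come up in front of the boss.

send_rows --pt "-1.5 25 30 -10 0 0" --pt "-1.5 50 70 -20 0 0" --pt "-1.5 70 110 -30 0 0" --pt "-1.5 73 129 -30 0 0" --pt "-1.5 73 129 -30 0 0" --pt "-1.5 73 129 -30 0 0" --pt "-1.5 73 129 -30 0 0" --pt "-1.5 73 129 -30 0 0" --gripper 0

```text
time_s: 17.8
position: [0.5226, 0.1316, 0.0909]
ee_rot: [[0.141, 0.858, 0.494], [0.99, -0.122, -0.071], [-0.001, 0.499, -0.867]]
force: [0.4, 0.0, 0.6]
grip_width: -0.0002
grasp_force: 0.0
```

Run:
```python
from h import *
c=snap('wrist','w7');s=snap('scene','s7');o=robot.get_obs();print(o['time_s'],o['position'],o['force'],o['grip_width'])
print(proj(c,[.5633,.1259,.096]),proj(c,o['position']))
im=np.zeros((600,800,3),np.uint8);im[:400,:640]=c['pixels'];im[400:,:300]=cv2.resize(s['pixels'][150:250,220:370],(300,200));cv2.imwrite('pics/v7.png',im)
```

```text
17.9 [0.52326255 0.13131667 0.09203962] [ 0.17518846 -0.11282629  0.32532631] 0.000405860567449929
[394.15479602 246.60261045] [321.10119239 262.85904164]
```

View pics/v7.png

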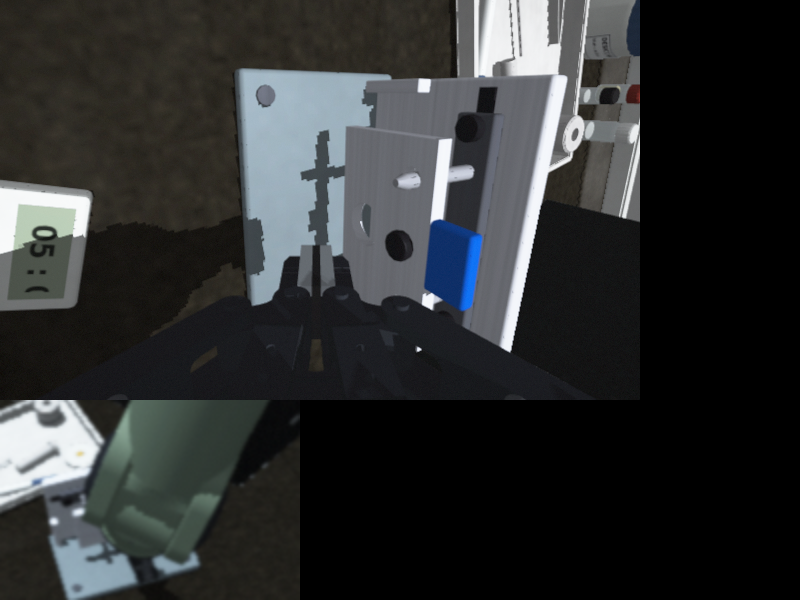

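Fingers are shut in front of the boss, which is at (397,246). I'll advance slowly.

send_rows --pt "0 8.7 5 0 0 0" --pt "0 17.3 10 0 0 0" --pt "0 24.2 14 0 0 0" --pt "0 27.7 16 0 0 0" --pt "0 31.2 18 0 0 0" --pt "0 34.6 20 0 0 0" --pt "0 37.2 21.5 0 0 0" --pt "0 39.8 23 0 0 0" --pt "0 42.4 24.5 0 0 0"

```text
time_s: 19.02
position: [0.5714, 0.1248, 0.0919]
ee_rot: [[0.141, 0.857, 0.495], [0.99, -0.122, -0.07], [0.0, 0.5, -0.866]]
force: [-1.6, 0.5, -0.1]
grip_width: 0.0001
grasp_force: 0.4
```

send_rows --pt "0 1.73 1 0 0 0" --pt "0 3.46 2 0 0 0" --pt "0 5.2 3 0 0 0" --pt "0 6.9 4 0 0 0" --pt "0 8.7 5 0 0 0"

```text
time_s: 19.65
position: [0.5812, 0.1234, 0.0919]
ee_rot: [[0.141, 0.857, 0.495], [0.99, -0.122, -0.07], [0.0, 0.5, -0.866]]
force: [-1.5, -1.1, -1.6]
grip_width: -0.0001
grasp_force: 0.4
```

send_rows --pt "0 0.9 0.5 0 0 0" --pt "0 1.73 1 0 0 0" --pt "0 2.6 1.5 0 0 0"

```text
time_s: 20.02
position: [0.5841, 0.123, 0.0919]
ee_rot: [[0.141, 0.857, 0.495], [0.99, -0.122, -0.07], [0.0, 0.5, -0.866]]
force: [0.5, -0.6, -0.4]
grip_width: -0.0002
grasp_force: 0.4
```

send_rows --pt "0 0.9 0.5 0 0 0" --pt "0 1.73 1 0 0 0" --pt "0 1.73 1 0 0 0"

```text
time_s: 20.4
position: [0.5861, 0.1227, 0.0919]
ee_rot: [[0.141, 0.857, 0.495], [0.99, -0.122, -0.07], [0.0, 0.5, -0.866]]
force: [-0.5, 0.5, -0.8]
grip_width: -0.0001
grasp_force: 0.1
```

send_rows --pt "0 0.9 0.5 0 0 0" --pt "0 1.73 1 0 0 0" --pt "0 1.73 1 0 0 0"

```text
time_s: 20.78
position: [0.5878, 0.1224, 0.0917]
ee_rot: [[0.141, 0.858, 0.495], [0.99, -0.122, -0.07], [-0.0, 0.5, -0.866]]
force: [-4.2, -0.5, 1.5]
grip_width: 0.0003
grasp_force: 2.2
```

send_rows --pt "0 0.9 0.5 0 0 0" --pt "0 0.9 0.5 0 0 0"

```text
time_s: 21.02
position: [0.5881, 0.1224, 0.0915]
ee_rot: [[0.14, 0.858, 0.494], [0.99, -0.122, -0.07], [0.0, 0.499, -0.867]]
force: [-10.5, 0.6, 5.7]
grip_width: -0.0
grasp_force: 5.7
```

Force now rises against a hard stop near the predicted home position. I'll back off and check.

send_rows --pt "0 -3.5 -2 0 0 0" --pt "0 -17 -10 0 0 0" --pt "0 -43 -25 0 0 0" --pt "0 -87 -50 0 0 0" --pt "0 -120 -110 10 0 0" --pt "0 -120 -130 20 0 0" --pt "0 -120 -130 20 0 0" --pt "0 -120 -130 20 0 0"

```text
time_s: 22.02
position: [0.4347, 0.1301, 0.1331]
ee_rot: [[0.16, 0.955, 0.25], [0.986, -0.143, -0.087], [-0.047, 0.26, -0.964]]
force: [-0.7, -1.3, -0.1]
grip_width: 0.0
grasp_force: 0.0
```

Run:
```python
from h import *
c=snap('wrist','w8');s=snap('scene','s8');t=snap('top','t8');o=robot.get_obs();print(o['time_s'],o['position'],o['force'])
print('bottle',proj(s,[.449,-.498,.05]),proj(t,[.449,-.498,.09]))
for n,x in(('home mid top',.008),):pass
im=np.zeros((600,800,3),np.uint8);im[:360,:]=cv2.resize(c['pixels'][60:240,240:640],(800,360))
im[360:,:320]=cv2.resize(s['pixels'][130:250,390:550],(320,240));im[360:,400:720]=cv2.resize(t['pixels'][165:255,400:520],(320,240));cv2.imwrite('pics/v8.png',im)
```

```text
22.175 [0.43625681 0.1287554  0.13289964] [ 0.46216704 -1.05588174 -0.13222698]
bottle [497.03818649 166.77675755] [468.49975761 226.55884087]
```

View pics/v8.png

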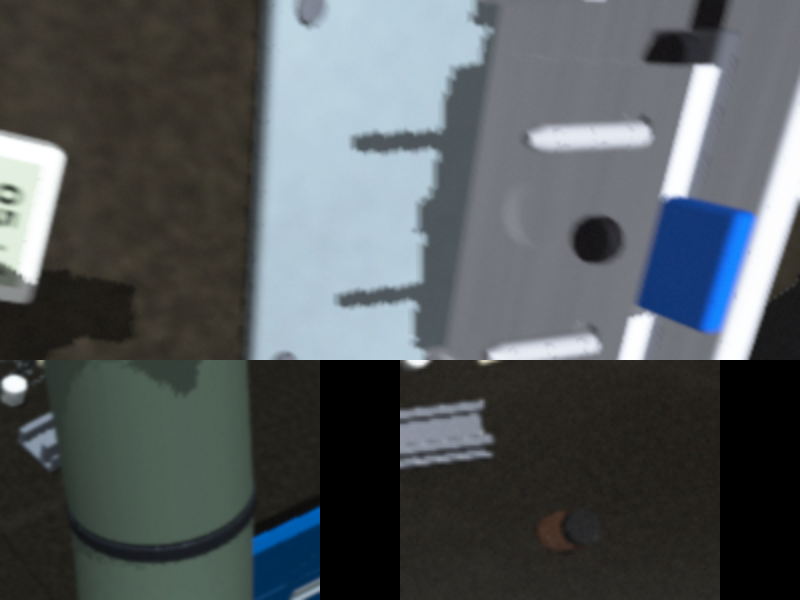

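The plate lies flush with the bar, with both pins through it and no gap. The bottle stands at (468,227) in the top view. I'll check the exposed pin length (should be about 42 mm), then hand in.

Run:
```python
from h import *
c=load('w8');L=np.linalg.norm(atz(c,(504,130),.1)-atz(c,(566,126.5),.1))*1000;print(L)
if L>38: print(robot.close_job())
```

```text
45.58283412498484
the job is handed in; nothing more can be done
None
```

The job is handed in. The plate hangs on both pins and looks flush against the pin bar, with no gap visible; I measured about 45 mm of pin exposed, where 42 mm was expected. The bottle stands upright about 16 cm from where it was, and no bystander was touched.

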